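Rock the tight guide block out of the drilling jig

TASK

Swing the yellow keeper bar fully shut over the two brass bushings until it clicks into its detent, and leave them, the mug and the glue bottle alone. Then take the tightly held red guide block by its black grip and, instead of yanking it straight up, rock it side to side along its length, working first one end and then the other past its catch. Finish while still holding it level and still, straight above its slot and just clear of it, a finger's breadth or two.

Things in the scene. Friction and masses are not known exactly. Their poses are not given: they have to be found in the camera images.
- jig: Drilling jig, fixed to the bench: green base 160 (x) x 270 (y) x 12 mm, y = -145 to +125 mm; origin on the bench surface, z up. At y = -55 mm an aluminium slot housing (56 x 110 mm, top at z = 34 mm; lower dark catch housings outside both ends) with the red guide block. At y = +80 mm a grey rack (88 x 44 mm, top at z = 32 mm) with two pockets, and the keeper bar's hinge and detent posts.
- slot (a point): Centre of the slot's floor (12 mm above the bench), axes as the jig's. The slot is 36 mm (x) x 82 mm (y), its walls 22 mm high, open at the top.
- block: Red guide block, about 0.35 kg, seated at the start on the slot's floor, axes as the jig's; origin at the centre of its underside. 34 mm wide (x), 80 mm long at its two wedge-shaped feet (y), 68 mm above z = 10 mm; red top at z = 34 mm, then a black grip tab 24 (x) x 34 (y) mm up to z = 78 mm. The slot lets it tip about 0.25 rad along its length (about x), the lower end on the floor.
- block_grip (a point): Point in the black grip tab, 60 mm above the block's underside, on its centre line: a good TCP point, grasped from above across either pair of faces. Axes as the block's.
- block_end_a (a point): Underside of the block at its +y end (40 mm from its centre).
- block_end_b (a point): Underside of the block at its -y end (40 mm from its centre).
- keeper (a joint): Angle of the yellow keeper bar about its upright hinge: 0 = shut against its stop, over the bushings, pointing to the jig's -x; grows as the bar opens towards the jig's +y (clockwise from above), up to 1.6 rad. Starts 0.7 to 1.3 open and stays where left (light friction). A sprung detent ball resists from about 0.09 rad, up to 10 N at the knob, and snaps behind the bar below about 0.03 rad.
- keeper_knob (a point): Centre of the top of the keeper's black knob: an upright cylinder 18 mm across and 34 mm tall standing on the bar, 106 mm from the hinge; its top is 94 mm above the bench. Axes turn with the bar. The bar is 18 mm wide and 8 mm thick, its top 60 mm above the bench, and reaches 11 mm beyond the knob's axis.
- keeper_hinge (a point): Axis of the keeper's hinge at the underside of the bar, 52 mm above the bench, at x = +57, y = +80 mm in the jig's frame.
- bushing_1: Brass drill bushing, cylinder 23 mm across, 30 mm tall, loose in its pocket at x = -21 mm in the rack; origin under its centre, its top 48 mm above the bench (4 mm below the shut bar).
- bushing_2: The same, in the pocket at x = +21 mm.
- mug: White mug, 82 mm across, 95 mm tall, standing on the bench; origin under its centre. Leave alone.
- glue: White glue bottle with an orange cap, 54 mm across, 120 mm tall, standing on the bench; origin under its centre. Leave alone.
- catch_a_nose (a point): Nose of the spring tongue through the slot's +y end wall: steel, 14 mm wide, 4 mm thick, 8 to 12 mm above the slot's floor, 3 mm over the block's foot; it yields outwards. Once that end of the block is raised about 13 mm (15 to be sure) the foot snaps past and the tongue springs back under it and keeps it up. One end takes 10 to 20 N at that end; both at once, straight up, twice that.
- catch_b_nose (a point): Nose of the spring tongue through the slot's -y end wall: steel, 14 mm wide, 4 mm thick, 8 to 12 mm above the slot's floor, 3 mm over the block's foot; it yields outwards. Works like the other.
Mind the look-alikes: they are no part of the job. There is more than one size of the block; the job needs the smallest.

How it is judged:
On the way, in this order (a step that is already met when the one before it is completed fails the run):
1. the keeper bar is shut in its detent, with the block still seated in its slot (value of joint keeper below 0.04 rad and z of each of block_end_a, block_end_b in the frame of slot below 0.005 m), for 0.2 s.
2. the block is rocked to one side: one end raised 9 mm past its catch while the other is still under its own (below 6 mm) (((z of block_end_a in the frame of slot above 0.009 m and z of block_end_b in the frame of slot below 0.006 m) or (z of block_end_b in the frame of slot above 0.009 m and z of block_end_a in the frame of slot below 0.006 m))), for 0.05 s.
3. rocked back, the other end is past its catch too, the block still over its slot (z of each of block_end_a, block_end_b in the frame of slot above 0.01 m and angle between block's own z axis and vertical below 0.2 rad and horizontal distance between block and slot below 0.02 m), for 0.05 s.
At the end, for the whole second after the job is handed in: Keeper shut (under 0.04 rad); block held in the fingers, still, off the jig, upright within 0.17 rad, within 25 mm of the slot's centre, its underside 25 to 72 mm above the slot floor (walls: 22); bushings within 6 mm, mug and glue within 15 mm of where they were (value of joint keeper below 0.04 rad and z of block_end_a in the frame of slot between 0.025 and 0.072 m and z of block_end_b in the frame of slot between 0.025 and 0.072 m and angle between block's own z axis and vertical below 0.17 rad and horizontal distance between block and slot below 0.025 m and contact force between block and the fingers above 2 N and contact force between block and jig below 0.2 N and linear speed of block below 0.02 m/s and distance of each of bushing_1, bushing_2 from where it was at the start of the episode below 0.006 m and distance of each of mug, glue from where it was at the start of the episode below 0.015 m); the arm keeps its last pose, push and grip.
It fails at once if a bushing lifted or knocked out of its pocket (distance of any of bushing_1, bushing_2 from where it was at the start of the episode above 0.01 m).
It fails at once if the mug or the glue bottle disturbed (distance of any of mug, glue from where it was at the start of the episode above 0.03 m).
It also fails if it takes over 48 s, if anything falls off the work surface, if the arm or the gripper's body presses on something with over 40 N, if the wrist force passes 120 N, or if a joint passes its speed limit or range.

ROBOT

A 7-joint arm with a two-finger parallel gripper is mounted at the origin on the work surface. World frame = base frame: x ahead of the robot, y to its left, z up, the work surface at z = 0. Lengths are in m, angles in rad, forces in N, time in s.
With the tool pointing down it reaches from about 0.4 to 0.9 m from the base axis. Payload 5.5 kg.
Tool frame: the origin (TCP) lies between the finger pads, 19 mm behind the fingertips; this is the grasp point; z points along the fingers, y is the line along which they close (so a half turn about z gives the same grasp; the last joint's range is limited). The gripper opens to 92 mm and grips with 3 to 60 N. Pads are 19 mm wide; open, the fingers measure 130 mm over their backs; the gripper's body (75 mm by 190 mm) begins 47 mm behind the grasp point.
Start: joints at [-0.863, 0.501, -0.427, 1.55, 0.221, 1.138, -0.21], TCP at [0.28, 0.587, 0.246] pointing down, gripper open.
Joint ranges: [-2.88, 2.88], [-0.31, 2.03], [-1.54, 1.56], [0.2, 2.42], [-1.41, 4.55], [0.19, 2.02], [-2.57, 2.57]. Speed limits (rad/s): [2.57, 2.57, 3.14, 3.14, 3.14, 3.14, 3.14].

INTERFACE

Orientations are given as a 3x3 rotation matrix whose columns are the frame's x, y, z axes.
In Python, from rig import * gives the robot as it stands.
- The arm moves only by the tool carry_out, never from a script. Its argument "commands" is one flat list of numbers, 5 for each row, row after row: the closure, from -1 (fully open) to 1 (shut), then the shift along the tool's x, y, z in normalised numbers (1 is 50 cm), then the turn about the tool's z in normalised numbers (1 is 360 degrees). In form: [gripper, x, y, z, roll, gripper, x, y, z, roll, ...]. A call has 1 to 20 rows; each row is the pose to reach, as a shift and turn from the pose commanded when the call began, along the tool's axes at that moment; what a row does not reach only later rows make up. A row lasts 1/12 s, in which the tool goes at most 41.7 mm and 7.16 degrees, less where a joint would pass 70% of its speed; a pose out of reach is approached as far as the arm can. A shift or turn number past 1, either way, is cut back to 1. A call with a gripper value outside its range is refused whole. The fingers move at their own pace and stop on an object; the grip force is fixed at half the most. Time passes only in rows, so rows that repeat a pose let the fingers close. It gives the time, the measured TCP pose, the force, the opening and the grip force at its end, in the units of the state.
- get_state(): the state, without advancing time (a new reading comes with each control period).
- snapshot(name): name is "side" or "top"; returns the picture (480x640x3 uint8, blue, green, red); there is no depth.
- get_calibration(name): a dict with "fovy" (degrees; the focal length in pixels is half the picture's height over the tangent of half this angle, whatever the lens; pixels are square), "cx", "cy" (the principal point, pixels), "R" (3x3) and "t" (3): a world point X has camera coordinates R X + t. Camera axes: x right, y down, z forward; pixel columns grow to the right and rows downward; lengths in m; the calibration is good to about 2 mm. A picture is of the moment at which its call begins. get_calibration takes no time and is no camera call.
- job_done(): hands the job in; it is judged then, once.
The state is a dict: "clock": time; "joint_positions": joint angles; "dq": joint speeds; "joint_efforts": joint torques, N m; "eef_pos": TCP position; "orientation": TCP orientation; "contact_force": force on the tool from outside, world axes, zero at the start; "wrist_torque": the same for the moment, N m; "width": opening from 0.0 (shut) to 1.0 (fully open); "gripper_force": force on a finger pad.
Only numpy, scipy, OpenCV 4.12 (cv2) and the standard library are available. Lean on these libraries where they do the work, as an engineer would, in place of code of your own. Each camera call takes 0.05 s, during which the arm holds its last target. There are 200 camera calls.

## Working session

There is one attempt and no reset: what is moved stays moved. The work goes in short steps, Python scripts to look and compute and a tool call to move; the robot and the scene stay as the last step left them, time stands still between calls to the robot, and variables do not carry over. Pictures are saved under pics/ and viewed, at most 10 in all, crops included, and the job is handed in when it is done.

Besides the shell and the picture viewer there is one more tool, called after "Request:" as name(argument=value, ...) on one line, values as JSON. carry_out: Moves the arm, as the interface text tells. Its arguments: {"type":"object","properties":{"commands":{"type":"array"}},"required":["commands"]}

```bash
mkdir -p pics; python3 - <<'E'
from rig import *
import cv2
for n in("top","side"):
    cv2.imwrite(f"pics/{n}0.png",snapshot(n)); c=get_calibration(n); print(n,c)
s=get_state();print(s["clock"],s["eef_pos"],s["orientation"],s["width"])
E
```

```text
top {'fovy': 42.4091456273256, 'cx': 323.9406803220202, 'cy': 232.43243324266817, 'R': array([[-0.02141999, -0.99976619, -0.00295701],
       [-0.97761945,  0.02156446, -0.20927301],
       [ 0.20928785, -0.0015918 , -0.97785278]]), 't': array([0.02469989, 0.57585392, 1.51934183])}
side {'fovy': 50.40970720969171, 'cx': 322.5231355622315, 'cy': 238.8324287799106, 'R': array([[ 0.76179142, -0.64758057, -0.01769851],
       [-0.45213575, -0.51191428, -0.73042251],
       [ 0.4639473 ,  0.56443173, -0.68276623]]), 't': array([-0.4249045 ,  0.34683856,  0.82648255])}
0.1 [0.27944963 0.58620219 0.24455767] [[-9.02717887e-01  4.30232142e-01 -8.48740356e-04]
 [ 4.30232967e-01  9.02716564e-01 -1.54870215e-03]
 [ 9.98705341e-05 -1.76319722e-03 -9.99998441e-01]] 1.0022233344670621
```

View pics/top0.png

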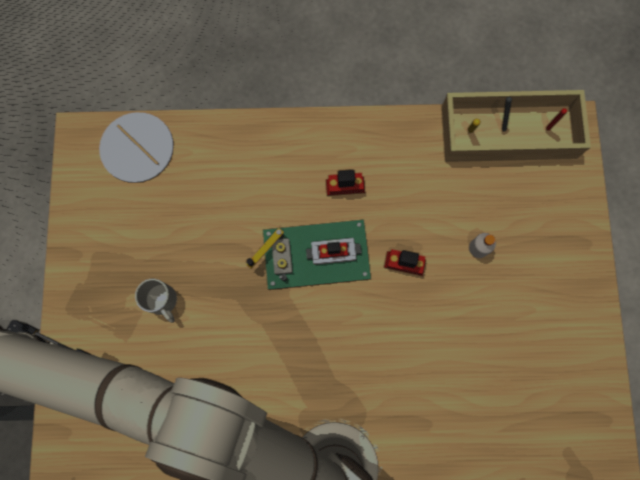

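View pics/side0.png

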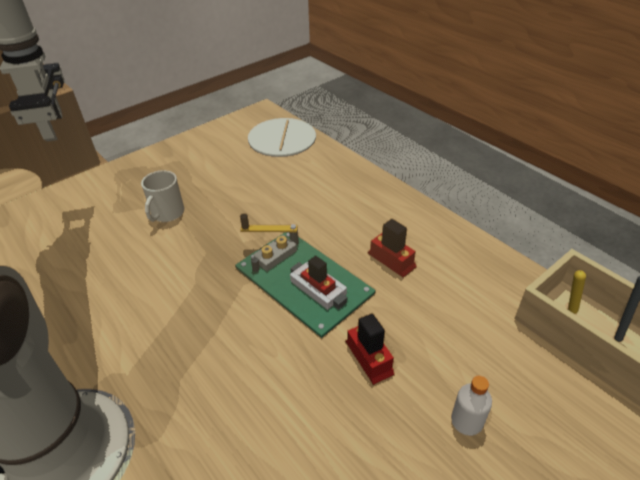

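The top view shows the jig, its green corners near (264,228), (364,221), (370,278) and (270,288). The keeper is open with its knob near (251,262), and the seated block is at (334,250). The side view shows the knob at (244,221) and the block's grip at (318,268). The look-alike blocks are off the jig.

```bash
cat > h.py <<'E'
import numpy as np, cv2
from rig import *
from scipy.optimize import least_squares
C={n:get_calibration(n) for n in("top","side")}
def proj(n,X):
    c=C[n];f=240/np.tan(np.radians(c["fovy"]/2));p=np.atleast_2d(X)@c["R"].T+c["t"]
    return p[:,:2]/p[:,2:]*f+[c["cx"],c["cy"]]
def tri(px):  # {name:(u,v)} -> X
    return least_squares(lambda X:np.concatenate([proj(n,X)[0]-p for n,p in px.items()]),[.5,.1,.05]).x
def onplane(n,p,z): return least_squares(lambda a:proj(n,[a[0],a[1],z])[0]-p,[.5,.1]).x
def rz(a): return np.array([[np.cos(a),-np.sin(a),0],[np.sin(a),np.cos(a),0],[0,0,1]])
def J(q,P): return np.atleast_2d(P)@rz(q[2]).T+[q[0],q[1],0]
E
python3 - <<'E'
from h import *
cor=np.array([[80,125,12],[80,-145,12],[-80,-145,12],[-80,125,12]])/1e3
obs={}
for n in C:
    im=cv2.imread(f"pics/{n}0.png");h=cv2.cvtColor(im,cv2.COLOR_BGR2HSV)
    m=cv2.inRange(h,(60,70,25),(95,255,255));m=cv2.morphologyEx(m,cv2.MORPH_OPEN,np.ones((3,3)))
    k,l,st,_=cv2.connectedComponentsWithStats(m)
    m=cv2.morphologyEx(m,cv2.MORPH_CLOSE,np.ones((25,25)));k,l,st,_=cv2.connectedComponentsWithStats(m);i=1+st[1:,4].argmax()
    hull=cv2.convexHull(cv2.findContours((l==i).astype(np.uint8),0,1)[0][0]);
    e=1.
    while len(cv2.approxPolyDP(hull,e,True))>4:e+=.5
    obs[n]=cv2.approxPolyDP(hull,e,True)[:,0].astype(float);print(n,obs[n].tolist())
def res(q,names):
    r=[]
    for n in names:
        P=proj(n,J(q,cor));r+= [o-P[np.argmin(((P-o)**2).sum(1))] for o in obs[n]]
    return np.concatenate(r)
for names in(["top"],["side"],["top","side"]):
    s=least_squares(res,[.55,.02,.05],args=(names,),loss="soft_l1");print(names,s.x,np.abs(res(s.x,names)).round(1))
for n,(x,y) in {"top":(225,205),"side":(220,200)}.items():
    cv2.imwrite(f"pics/{n}c.png",cv2.resize(cv2.imread(f"pics/{n}0.png")[y:y+100,x:x+160],None,fx=5,fy=5,interpolation=cv2.INTER_CUBIC))
E
```

```text
top [[363.0, 225.0], [369.0, 278.0], [268.0, 287.0], [271.0, 229.0]]
side [[247.0, 258.0], [302.0, 241.0], [373.0, 292.0], [320.0, 335.0]]
['top'] [0.53042822 0.04316776 0.06510695] [1.6 5.6 1.8 1.2 1.1 1.2 8.1 1. ]
['side'] [ 0.54609435  0.03694465 -0.02839186] [ 2.9  0.3  0.2 14.2  8.1  2.1  0.1  0.1]
['top', 'side'] [0.5359141  0.04076216 0.02907897] [ 3.7  5.8  1.7  1.2  1.4  2.6  6.2  4.7  9.3  3.6  8.2 12.7  4.6  0.3
  0.4  0.7]
```

View pics/topc.png

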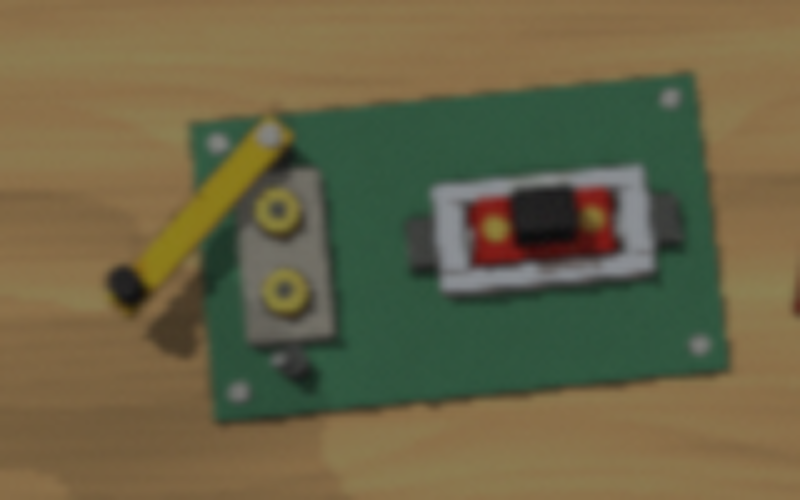

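View pics/sidec.png

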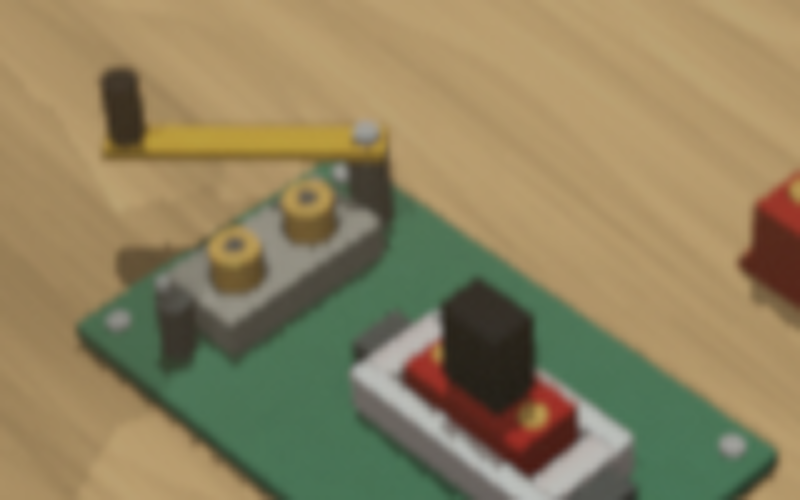

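The crops show these features (crop pixels, 5x):

| Feature | Top | Side |
|---|---|---|
| Knob | (124,282) | (119,76) |
| Hinge bolt | (268,133) | (367,131) |
| Bushings | (278,210), (286,290) | (308,193), (236,245) |

The base corners are clear in both views.

```bash
python3 - <<'E'
from h import *
O={"top":(225,205),"side":(220,200)}
un=lambda n,p:(np.array(p)+.5)/5-.5+O[n]
pts=[("top",(191,124),(80,125,12)),("top",(690,74),(80,-145,12)),("top",(728,370),(-80,-145,12)),("top",(217,418),(-80,125,12)),
("side",(80,328),(-80,125,12)),("side",(776,452),(80,-145,12)),
("top",(278,210),(21,80,48)),("top",(286,290),(-21,80,48)),("side",(308,193),(21,80,48)),("side",(236,245),(-21,80,48)),
("top",(268,133),(57,80,62)),("side",(367,131),(57,80,62)),
("top",(434,188),(28,0,34)),("top",(640,166),(28,-110,34)),("side",(352,372),(-28,0,34)),("side",(632,438),(28,-110,34))]
def res(q,sel=None):
    return np.concatenate([proj(n,J(q,np.array(P)/1e3))[0]-un(n,p) for n,p,P in pts if sel in(None,n)])
for sel in("top","side",None):
    s=least_squares(res,[.53,.04,.06],args=(sel,),loss="soft_l1");print(sel,s.x.round(4))
q=s.x;print(res(q).reshape(-1,2).round(1).tolist())
k=tri({"top":un("top",(124,281)),"side":un("side",(119,76))});print("knob",k)
h=J(q,[.057,.08,.052])[0];
for n,p in(("top",(124,281)),("side",(119,76))):
    K=onplane(n,un(n,p),.094);d=K-h[:2];a=np.arctan2(d[1],d[0]);print(n,K,"r",np.hypot(*d),"keeper",(np.pi+q[2]-a)%(2*np.pi))
print("hinge",h,"slot",J(q,[0,-.055,.012]),"shut knob",J(q,[.057-.106,.08,.094]))
for n,p in(("top",(155,296)),("side",(161,195))): print("mug",onplane(n,p,.05))
for n,p in(("top",(485,245)),("side",(472,405))): print("glue",onplane(n,p,.06))
np.save("q.npy",q)
E
```

```text
top [0.5298 0.044  0.0779]
side [0.5318 0.0441 0.0723]
None [0.5308 0.0439 0.0756]
[[-0.5, -1.0], [1.4, -0.7], [0.6, -0.1], [-1.0, 0.4], [-1.8, -1.1], [0.8, -0.1], [-0.1, -0.5], [-0.3, -0.4], [-0.3, 1.1], [-0.6, 0.2], [0.4, 0.1], [-0.3, 0.9], [-0.3, -0.7], [0.7, -0.3], [-0.9, 0.1], [0.1, 0.3]]
knob [0.50195969 0.19764441 0.09658505]
top [0.50142635 0.19833516] r 0.10665668083579714 keeper 0.7963286498701487
side [0.50420477 0.20020586] r 0.10585344648258335 keeper 0.8269334116737843
hinge [0.58155674 0.12794505 0.052     ] slot [[ 0.53490902 -0.01097216  0.012     ]] shut knob [[0.47585911 0.11994426 0.094     ]]
mug [0.42424629 0.44119951]
mug [0.42059967 0.44245911]
glue [ 0.53475142 -0.39662256]
glue [ 0.53443843 -0.3957843 ]
```

```bash
cat >> h.py <<'E'
def go(*P):
    q=np.load("q.npy");s=get_state();R=np.array(s["orientation"])
    print("t",s["clock"],"jig mm",((np.array(s["eef_pos"])-[q[0],q[1],0])@rz(q[2])*1e3).round(1),"F",np.array(s["contact_force"]).round(1),"w",round(s["width"],3),"gf",s["gripper_force"],"roll needed",(np.arctan2(R[1,1],R[0,1])-q[2]))
    for p in P: print(p,((J(q,np.array(p)/1e3)[0]-s["eef_pos"])@R*100).round(2))
E
python3 -c "
from h import *
go((-18,182,200),(-18,182,87))"
```

```text
t 0.1 jig mm [-209.7  559.8  244.6] F [-0.1  1.3  1.3] w 1.002 gf 0.0 roll needed 1.0504946783555265
(-18, 182, 200) [-35.41 -23.24   4.49]
(-18, 182, 87) [-35.41 -23.22  15.79]
```

Careful with the scale: shifts go in shares of 50 cm and turns go in shares of 360 degrees. That gives: -35.4 cm / 50 = -0.708, -23.2 cm / 50 = -0.464, 1.05 rad / 6.2832 = 0.1671.

Request:
carry_out(commands=[1, -0.708, -0.464, 0.09, 0.1671, 1, -0.708, -0.464, 0.09, 0.1671, 1, -0.708, -0.464, 0.09, 0.1671, 1, -0.708, -0.464, 0.09, 0.1671, 1, -0.708, -0.464, 0.09, 0.1671, 1, -0.708, -0.464, 0.09, 0.1671, 1, -0.708, -0.464, 0.09, 0.1671, 1, -0.708, -0.464, 0.09, 0.1671, 1, -0.708, -0.464, 0.09, 0.1671, 1, -0.708, -0.464, 0.09, 0.1671, 1, -0.708, -0.464, 0.09, 0.1671, 1, -0.708, -0.464, 0.09, 0.1671, 1, -0.708, -0.464, 0.09, 0.1671, 1, -0.708, -0.464, 0.09, 0.1671, 1, -0.708, -0.464, 0.09, 0.1671, 1, -0.708, -0.464, 0.09, 0.1671])

```text
clock: 1.43
eef_pos: [0.4985, 0.227, 0.2006]
orientation: [[-0.079, 0.997, -0.0], [0.997, 0.079, 0.001], [0.001, -0.0, -1.0]]
contact_force: [0.9, 0.2, 0.5]
width: 0.004
gripper_force: 0.0
```

```bash
python3 -c "
from h import *
go((-18,182,87),(-18,176,87),(-30,140,87),(-45,110,87),(-49,98,87),(-49,95,87))
print(get_state()['joint_positions'])"
```

```text
t 1.4333 jig mm [-18.4 185.  200.6] F [0.9 0.2 0.5] w 0.004 gf 0.0 roll needed 0.003745627561504067
(-18, 182, 87) [-0.31  0.04 11.36]
(-18, 176, 87) [-0.91  0.03 11.36]
(-30, 140, 87) [-4.5  -1.18 11.36]
(-45, 110, 87) [-7.5  -2.69 11.36]
(-49, 98, 87) [-8.7  -3.1  11.36]
(-49, 95, 87) [-9.   -3.1  11.36]
[-0.39415957  0.3398422  -0.09922299  1.86298269  0.04000224  0.94054715
 -0.43202376]
```

To row units: 11.3 cm / 50 = 0.226, -3.1 cm / 50 = -0.062.

Request:
carry_out(commands=[1, -0.004, 0, 0.08, 0, 1, -0.004, 0, 0.16, 0, 1, -0.004, 0, 0.226, 0, 1, -0.004, 0, 0.226, 0, 1, -0.004, 0, 0.226, 0, 1, -0.02, 0, 0.226, 0, 1, -0.04, -0.006, 0.226, 0, 1, -0.06, -0.014, 0.226, 0, 1, -0.076, -0.02, 0.226, 0, 1, -0.092, -0.026, 0.226, 0, 1, -0.108, -0.034, 0.226, 0, 1, -0.124, -0.042, 0.226, 0, 1, -0.136, -0.048, 0.226, 0, 1, -0.146, -0.054, 0.226, 0, 1, -0.154, -0.058, 0.226, 0, 1, -0.16, -0.06, 0.226, 0, 1, -0.164, -0.062, 0.226, 0, 1, -0.168, -0.062, 0.226, 0, 1, -0.172, -0.062, 0.226, 0, 1, -0.176, -0.062, 0.226, 0])

```text
clock: 3.1
eef_pos: [0.4747, 0.1386, 0.0877]
orientation: [[-0.078, 0.997, -0.0], [0.997, 0.078, 0.004], [0.004, 0.0, -1.0]]
contact_force: [-2.0, 14.8, 0.7]
width: 0.002
gripper_force: 7.1
```

```bash
python3 -c "
from h import *
go((-49,95,87))
for n in C:
  im=snapshot(n);u,v=proj(n,J(np.load('q.npy'),[0,.06,.05]))[0].astype(int)
  cv2.imwrite(f'pics/{n}1.png',cv2.resize(im[v-40:v+40,u-50:u+50],None,fx=4,fy=4,interpolation=2))
cv2.imwrite('pics/both1.png',np.hstack([cv2.imread('pics/top1.png'),cv2.imread('pics/side1.png')]))"
```

```text
t 3.1 jig mm [-48.7  98.7  87.7] F [-2.  14.8  0.7] w 0.002 gf 7.051719948649406 roll needed 0.0025751177182595786
(-49, 95, 87) [-0.37 -0.03  0.07]
```

View pics/both1.png

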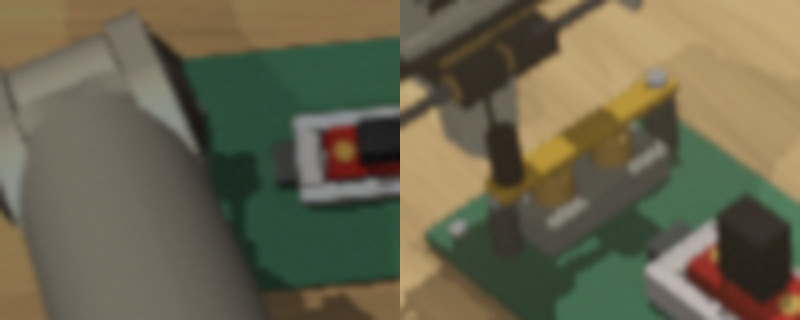

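The side crop shows the bar over both bushings, its end above the detent post, with 15 N resisting. I'll push a little further to tell whether that is the stop.

To row units: -0.3 cm / 50 = -0.006, -0.2 cm / 50 = -0.004.

Request:
carry_out(commands=[1, -0.004, 0, 0, 0, 1, -0.006, 0, 0, 0, 1, -0.006, 0, 0, 0, 1, -0.006, 0, 0, 0])

```text
clock: 3.53
eef_pos: [0.4747, 0.1385, 0.0878]
orientation: [[-0.081, 0.997, 0.0], [0.997, 0.081, 0.007], [0.007, 0.001, -1.0]]
contact_force: [-2.2, 16.1, 0.5]
width: 0.005
gripper_force: 8.0
```

```bash
python3 -c "
from h import *
go((-49,130,87))"
```

```text
t 3.5333 jig mm [-48.8  98.6  87.8] F [-2.2 16.1  0.5] w 0.005 gf 7.953294217586517 roll needed 0.005521530394018079
(-49, 130, 87) [ 3.14 -0.    0.1 ]
```

To row units: -15 cm / 50 = -0.3, -12 cm / 50 = -0.24.

Request:
carry_out(commands=[1, 0.02, 0, 0, 0, 1, 0.04, 0, 0, 0, 1, 0.04, 0, -0.08, 0, -0.2, 0.04, 0, -0.16, 0, -0.2, 0, 0.03, -0.16, 0, -0.2, -0.08, 0.06, -0.16, 0, -0.2, -0.16, 0.09, -0.16, 0, -0.2, -0.24, 0.098, -0.16, 0, -0.2, -0.3, 0.098, -0.16, 0, -0.2, -0.3, 0.098, -0.16, 0, -0.2, -0.3, 0.098, -0.16, 0])

```text
clock: 4.45
eef_pos: [0.535, -0.0172, 0.167]
orientation: [[-0.07, 0.998, -0.002], [0.998, 0.07, -0.001], [-0.001, -0.002, -1.0]]
contact_force: [0.1, 0.2, -0.0]
width: 0.538
gripper_force: 0.0
```

```bash
python3 -c "
from h import *
go((0,-55,130),(0,-55,72))
im=snapshot('side');cv2.imwrite('pics/side2.png',cv2.resize(im[190:340,210:410],None,fx=4,fy=4,interpolation=2))"
```

```text
t 4.45 jig mm [ -0.4 -61.2 167. ] F [ 0.1  0.2 -0. ] w 0.538 gf 0.0 roll needed -0.005445334990996198
(0, -55, 130) [0.63 0.04 3.7 ]
(0, -55, 72) [0.63 0.05 9.5 ]
```

View pics/side2.png

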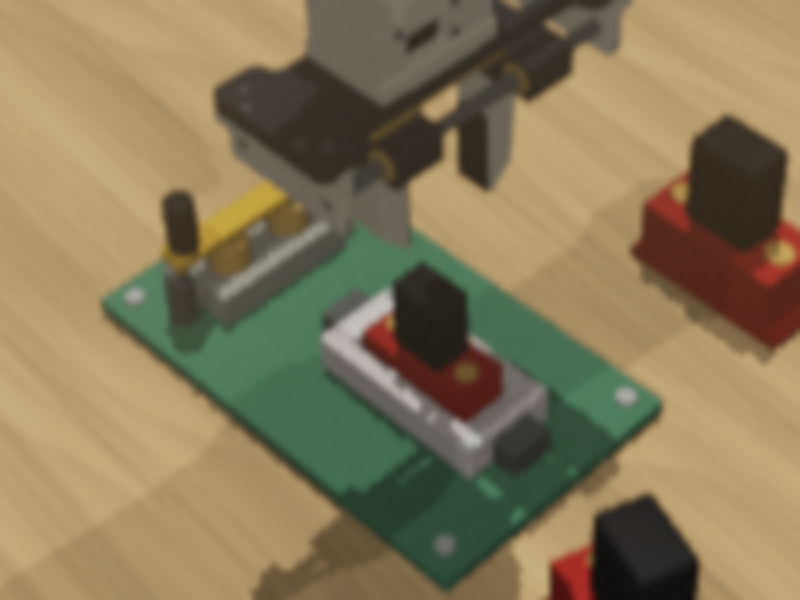

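The bar is over the bushings and stayed there after I let go; the knob top is at about (254.8,238.5) in the full image. The gripper is open above the seated red block, so next comes the descent.

```bash
python3 -c "
from h import *
q=np.load('q.npy')
for a in(0,.03,.06,.1): print(a,proj('side',J(q,[.057-.106*np.cos(a),.08+.106*np.sin(a),.094]))[0])"
```

```text
0 [253.74226048 239.62087433]
0.03 [252.78664011 238.87453336]
0.06 [251.87098693 238.10871832]
0.1 [250.71356314 237.0588684 ]
```

To row units: 9.5 cm / 50 = 0.19, 8 cm / 50 = 0.16.

Request:
carry_out(commands=[-0.2, 0.012, 0, 0.06, 0, -0.2, 0.012, 0, 0.12, 0, -0.2, 0.012, 0, 0.16, 0, -0.2, 0.012, 0, 0.19, 0, -0.2, 0.012, 0, 0.19, 0, -0.2, 0.012, 0, 0.19, 0])

```text
clock: 5.0
eef_pos: [0.5342, -0.0061, 0.0718]
orientation: [[-0.078, 0.997, -0.003], [0.997, 0.078, 0.001], [0.001, -0.003, -1.0]]
contact_force: [0.8, -0.1, 1.1]
width: 0.599
gripper_force: 0.0
```

```bash
python3 -c "
from h import *
go((0,-55,72))"
```

```text
t 5.0 jig mm [ -0.4 -50.1  71.8] F [ 0.8 -0.1  1.1] w 0.599 gf 0.0 roll needed 0.002965346134333524
(0, -55, 72) [-0.49  0.04 -0.02]
```

To row units: -0.5 cm / 50 = -0.01.

Request:
carry_out(commands=[-0.2, -0.01, 0, 0, 0, -0.2, -0.01, 0, 0, 0, -0.2, -0.01, 0, 0, 0, 1, -0.01, 0, 0, 0, 1, -0.01, 0, 0, 0, 1, -0.01, 0, 0, 0, 1, -0.01, 0, 0, 0, 1, -0.01, 0, 0, 0, 1, -0.01, 0, 0, 0, 1, -0.01, 0, 0, 0])

```text
clock: 5.83
eef_pos: [0.5356, -0.0129, 0.0726]
orientation: [[-0.076, 0.997, -0.0], [0.997, 0.076, 0.0], [0.0, -0.0, -1.0]]
contact_force: [-0.2, 0.9, -0.9]
width: 0.26
gripper_force: 30.0
```

```bash
python3 -c "
from h import *
go((0,-55,72))"
```

```text
t 5.8333 jig mm [  0.5 -56.9  72.6] F [-0.2  0.9 -0.9] w 0.26 gf 29.9923637509346 roll needed 0.0005029145219530434
(0, -55, 72) [ 0.19 -0.05  0.06]
```

To row units: 1.4 cm / 50 = 0.028, -0.25 cm / 50 = -0.005.

Request:
carry_out(commands=[1, 0.004, 0, -0.002, 0, 1, 0.008, 0, -0.005, 0, 1, 0.012, 0, -0.007, 0, 1, 0.016, 0, -0.009, 0, 1, 0.02, 0, -0.011, 0, 1, 0.024, 0, -0.013, 0, 1, 0.028, 0, -0.015, 0, 1, 0.028, 0, -0.015, 0, 1, 0.028, 0, -0.015, 0])

```text
clock: 6.58
eef_pos: [0.5342, -0.0018, 0.079]
orientation: [[-0.074, 0.997, -0.001], [0.997, 0.074, -0.003], [-0.003, -0.001, -1.0]]
contact_force: [2.9, -6.7, -6.9]
width: 0.259
gripper_force: 30.0
```

```bash
python3 -c "
from h import *
go((0,-55,72));print(get_state()['wrist_torque'])
im=snapshot('side');cv2.imwrite('pics/side3.png',cv2.resize(im[230:320,270:380],None,fx=6,fy=6,interpolation=2))"
```

```text
t 6.5833 jig mm [ -0.  -45.8  79. ] F [ 2.9 -6.7 -6.9] w 0.259 gf 29.99752789735794 roll needed -0.0015540303579651832
(0, -55, 72) [-0.92  0.01  0.71]
[-2.00542168 -0.46913399 -0.06545738]
```

View pics/side3.png

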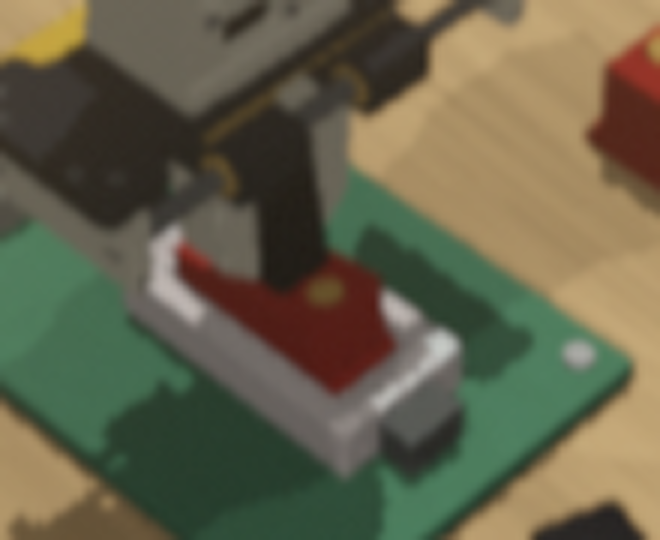

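The -y end is clearly up, its red edge near (340,385) in the crop, and the +y end is down. By geometry that is about 14 mm, so I'll nudge it a bit further to be sure.

To row units: 0.35 cm / 50 = 0.007, -0.15 cm / 50 = -0.003.

Request:
carry_out(commands=[1, 0.003, 0, -0.002, 0, 1, 0.007, 0, -0.003, 0, 1, 0.007, 0, -0.003, 0, 1, 0.007, 0, -0.003, 0])

```text
clock: 6.97
eef_pos: [0.5339, 0.0018, 0.0808]
orientation: [[-0.074, 0.997, -0.001], [0.997, 0.074, -0.003], [-0.003, -0.001, -1.0]]
contact_force: [2.6, -7.2, -7.5]
width: 0.258
gripper_force: 30.0
```

```bash
python3 -c "
from h import *
go((0,-55,72));print(get_state()['wrist_torque'])"
```

```text
t 6.9667 jig mm [ -0.  -42.2  80.8] F [ 2.6 -7.2 -7.5] w 0.258 gf 29.997519850730896 roll needed -0.0012548168873311172
(0, -55, 72) [-1.28  0.    0.88]
[-1.84809539 -0.5595651  -0.02576402]
```

To row units: -2.5 cm / 50 = -0.05, -1.5 cm / 50 = -0.03.

Request:
carry_out(commands=[1, -0.006, 0, 0.002, 0, 1, -0.012, 0, 0.003, 0, 1, -0.018, 0, 0.003, 0, 1, -0.022, 0, 0.002, 0, 1, -0.026, 0, 0, 0, 1, -0.03, 0, -0.003, 0, 1, -0.034, 0, -0.006, 0, 1, -0.038, 0, -0.009, 0, 1, -0.042, 0, -0.012, 0, 1, -0.046, 0, -0.013, 0, 1, -0.05, 0, -0.014, 0, 1, -0.05, 0, -0.014, 0, 1, -0.05, 0, -0.014, 0])

```text
clock: 8.05
eef_pos: [0.5356, -0.0148, 0.0887]
orientation: [[-0.08, 0.997, -0.001], [0.997, 0.08, 0.006], [0.006, -0.001, -1.0]]
contact_force: [-2.1, 11.5, 2.7]
width: 0.257
gripper_force: 30.0
```

```bash
python3 -c "
from h import *
go((0,-55,72));print(get_state()['wrist_torque'])
im=snapshot('side');cv2.imwrite('pics/side4.png',cv2.resize(im[230:320,270:380],None,fx=6,fy=6,interpolation=2))"
```

```text
t 8.05 jig mm [  0.4 -58.9  88.7] F [-2.1 11.5  2.7] w 0.257 gf 30.000108182430267 roll needed 0.004461657841194941
(0, -55, 72) [ 0.38 -0.04  1.67]
[ 2.55900829  0.63098926 -0.06122946]
```

View pics/side4.png

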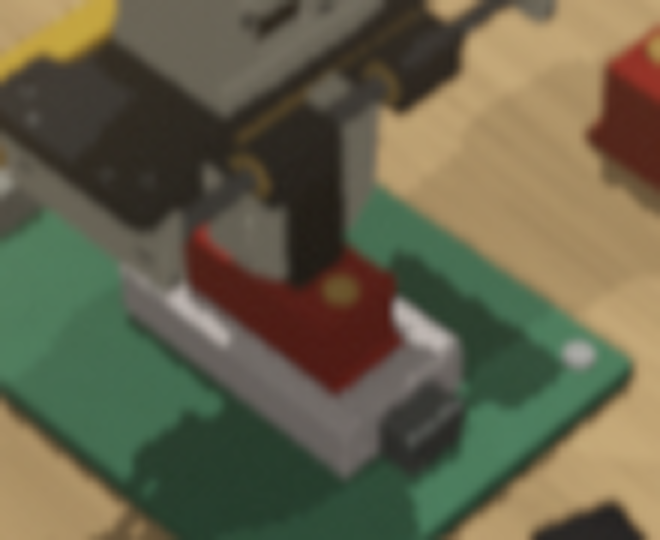

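The block now sits raised and near level, with both red ends well above the housing rim. The centre is about 16 mm up, so both feet are past their catches. Lifting clear.

To row units: -3.1 cm / 50 = -0.062, -2.9 cm / 50 = -0.058.

Request:
carry_out(commands=[1, 0.004, 0, -0.004, 0, 1, 0.01, 0, -0.01, 0, 1, 0.014, 0, -0.018, 0, 1, 0.016, 0, -0.026, 0, 1, 0.016, 0, -0.034, 0, 1, 0.016, 0, -0.042, 0, 1, 0.016, 0, -0.05, 0, 1, 0.016, 0, -0.058, 0, 1, 0.016, 0, -0.062, 0, 1, 0.016, 0, -0.062, 0, 1, 0.016, 0, -0.062, 0, 1, 0.016, 0, -0.062, 0, 1, 0.016, 0, -0.062, 0, 1, 0.016, 0, -0.062, 0])

```text
clock: 9.27
eef_pos: [0.5353, -0.0124, 0.1192]
orientation: [[-0.076, 0.997, -0.001], [0.997, 0.076, 0.0], [0.0, -0.001, -1.0]]
contact_force: [0.7, 0.1, -2.9]
width: 0.259
gripper_force: 30.0
```

```bash
python3 -c "
from h import *
go((0,-55,119));print(get_state()['wrist_torque'])
im=snapshot('side');cv2.imwrite('pics/side5.png',cv2.resize(im[200:320,230:380],None,fx=5,fy=5,interpolation=2))"
```

```text
t 9.2667 jig mm [  0.3 -56.5 119.2] F [ 0.7  0.1 -2.9] w 0.259 gf 29.99812424182892 roll needed 0.00047064041013547553
(0, -55, 119) [ 0.15 -0.03  0.02]
[-0.16883822  0.04812809 -0.0138642 ]
```

View pics/side5.png

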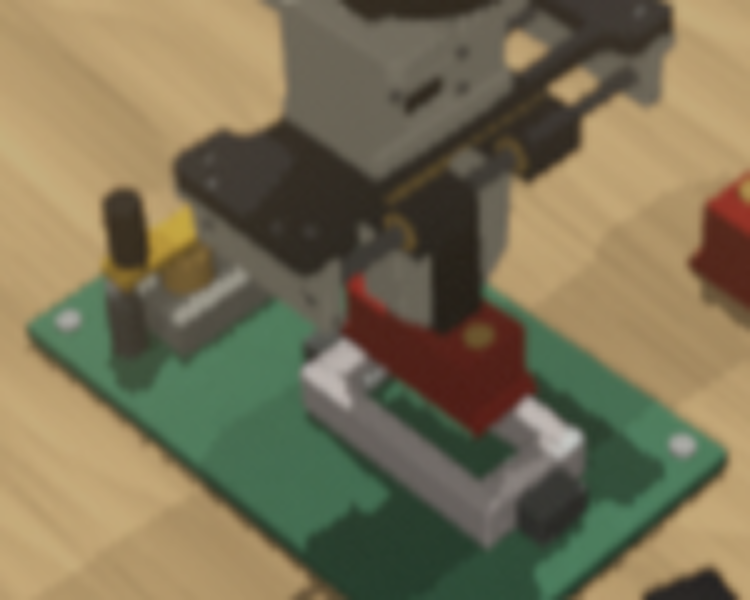

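The block hangs nearly level above its empty slot and clear of the housing, carrying only its own weight (about 3 N). The keeper is still shut, so I'm handing in.

```bash
python3 -c "
from rig import *
print(job_done())"
```

```text
the job is handed in; nothing more can be done
None
```

The job is handed in: the keeper bar is shut over the bushings, and the red block was rocked free one end at a time. It is held still and nearly level about 47 mm above its slot floor, roughly 25 mm clear of the walls. It took about 9 s of the 48 s allowed, and the hand-in returned no verdict.

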